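Pin the drying rail to its stud

ROBOT

A 6-joint arm with a two-finger parallel gripper is mounted at the origin on the work surface. World frame = base frame: x ahead of the robot, y to its left, z up, the work surface at z = 0. Lengths are in m, angles in rad, forces in N, time in s.
With the tool pointing down it reaches from about 0.25 to 0.775 m from the base axis. Payload 4 kg.
Tool frame: the origin (TCP) lies at the very end of the fingers, on their centre line; the grasp point (between the pads) lies tcp_to_grasp behind it (tcp_to_grasp is the distance from the TCP to the grasp point, in m); z points along the fingers, y is the direction in which the jaws open and shut (so a half turn about z gives the same grasp; the last joint's range is limited). The gripper opens to 94 mm and grips with 3 to 60 N. Pads are 16 mm wide; open, the fingers measure 119 mm over their backs; the gripper's body (75 mm by 177 mm) begins 78 mm behind the grasp point.
Start: joints at [-1.422, 0.087, 1.371, -0, 1.684, -0.103], TCP at [0.137, -0.533, 0.206] pointing down, gripper open.
Joint ranges: [-3.1, 3.1], [-0.76, 2.03], [0.27, 2.55], [-1.08, 4.22], [0.17, 2.65], [-2.57, 2.57]. Speed limits (rad/s): [2.79, 2.79, 3.14, 3.14, 3.14, 3.14].

INTERFACE

Orientations are given as [roll, pitch, yaw] about the fixed x, y, z axes, in that order (R = Rz(yaw) Ry(pitch) Rx(roll)).
In Python, from bench import * gives the robot as it stands.
- The arm moves only by the tool play_rows, never from a script. Its argument "rows" is a list of rows, each a list of 3 entries, a list of its own where there are three numbers: the finger opening in cm, from 0 to 9.4, then the shift along the world's x, y, z in cm, then the turn, a rotation vector about the world's x, y, z in rad. A call has 1 to 8 rows; each row is the pose to reach, as a shift and turn from the pose commanded when the call began; what a row does not reach only later rows make up. A row lasts 1/12 s, in which the tool goes at most 41.7 mm and 7.16 degrees, less where a joint would pass 70% of its speed; a pose out of reach is approached as far as the arm can. A call with a gripper value outside its range is refused whole. The fingers move at their own pace and stop on an object; the grip force is fixed at half the most. Time passes only in rows, so rows that repeat a pose let the fingers close. It gives the time, the measured TCP pose, the force and the opening at its end, in the units of the state.
- get_obs(): the state, without advancing time (a new reading comes with each control period).
- snapshot(name): name is "side" or "top"; returns a dict with "pixels" (420x560x3 uint8, red, green, blue), "fx", "fy", "cx", "cy" (pixels), "rvec" (rotation vector, rad) and "tvec" (3), from world to camera coordinates, as OpenCV has them. Camera axes: x right, y down, z forward; pixel columns grow to the right and rows downward; lengths in m; the calibration is good to about 2 mm. A picture is of the moment at which its call begins. There is no depth.
- close_job(): hands the job in, once; it reports no verdict.
Trained networks look in the newest picture that a camera, given by its name, has taken for a name from the list of things; names that differ only in an ending like _2 or _b are one class to them, and where a whole thing is asked for, a point or a joint stands for the part that bears it (a point fixed in the world has none). Each returns a list of dicts, best first, with "confidence" (0 to 1); they miss things now and then, are a little off and sometimes report something else, mostly with a low value. They report only what shows in the picture. A call takes as long as a camera call.
- silhouettes(camera, label): "mask" (420x560 bool, what is visible of it) and "point" ([row, column] in pixels, amid what is visible of it).
The state is a dict: "time": time; "joint_positions": joint angles; "qvel": joint speeds; "joint_torque": joint torques, N m; "tool_pos": TCP position; "ee_rot": TCP orientation; "wrist_force": force on the tool from outside, world axes, zero at the start; "wrist_torque": the same for the moment, N m; "width": finger opening in m.
Only numpy, scipy, OpenCV 4.12 (cv2) and the standard library are available. Lean on these libraries where they do the work, as an engineer would, in place of code of your own. Each camera call takes 0.05 s, during which the arm holds its last target. There are 200 camera calls.

TASK

Lock the drying rail onto its stud with the hitch pin: push the pin through the cross hole near the stud's top, from either side, until its head sits flush against the stud, then swing its sprung loop over the end of the stud until it snaps under the lip and stays there, and let go. The stud does not always stand equally high, by up to 16 mm, so find the hole by feel and press gently: neither the pin nor the robot may ever bear on the bracket with more than 40 N, and a sideways or prying load makes two to four times the push you feel. Leave the container, spray bottle, scoop and dish where they stand.

Things in the scene. Friction and masses are not known exactly. Their poses are not given: they have to be found in the camera images.
- bracket: Fixed drying-rail bracket. Plate 100 x 80 x 10 mm (x, y, z); white rail, 30 wide, top at 18, runs 240 to -y; 24 mm square steel stud on the origin's vertical axis. Origin: centre of the plate's underside. Cross hole through the stud along x, open both sides. Stud's top: 24 mm above the hole's centre; 20 mm above it, rounded lips (3.5 mm radius, along y) stand 2.5 mm proud of both x faces.
- eye_top (a point): On the stud's axis, at the top face (44 x 44 mm) of the rail's white eye, 24 mm above the bracket's underside; axes of the bracket. The stud rises through the eye and stands at a hidden height in its bush (40 N friction): the centre of its cross hole lies anywhere from 18 to 34 mm above this point. Hole along x: 9.6 mm wide (y), 13.6 high, 24 long. It must be felt for.
- pin_grip (a point): Centre of the red grip tab on the hitch pin's head: 22 mm long (x), 14 wide (y), 30 high. Grasp it across y from above. Axes: x along the pin to its nose, z up as it stands. Below it the steel head, 36 x 20 x 28 mm, stands on the board by its flat bottom, 43 mm below this point. The tab's centre is 20 mm behind the head's front face (shoulder). Pin: 0.13 to 0.25 kg.
- pin_mid (a point): On the shank's centre line 12 mm ahead of the shoulder: lies on the stud's axis when the head is flush. 32 mm ahead (+x) of and 29 mm below pin_grip, same axes. Shank 8 mm wide (y), 12 high (z), straight to 16 mm ahead of this point, then a 4 mm long round cone nose, 8 tapering to 5.6 mm across.
- loop (a joint): Angle of the pin's wire loop, rad: 0 closed (parallel to the shank), 2.25 fully open, leaning back and up; starts there. A light spring opens it (about 1 N at the cross wire). The cross wire gives outward by spring (3 N per mm) and must stretch 2 to 3 mm past the lip, near 0.3 to 0.15 rad: 2 to 8 N down on the tab; the pin's contact load is about 4 times that. Snapped, it stays below 0.2.
- loop_hinge (a point): Centre of the loop's hinge, at the back of the pin's head: 44 mm behind and 10 mm above pin_mid. The hinge axis is the pin's y. The loop's two legs, 5 mm wire, are 37 mm apart; its cross wire is 59.5 mm from the hinge. Its x axis points along the loop, away from the hinge.
- loop_tab (a point): Centre of the yellow thumb tab at the loop's end beyond the cross wire, 74 mm from the hinge: 25 mm long (x, away from the hinge), 22 wide (y), 5 thick (z). Its +z face is the upper one when the loop is closed, the back one when open: push there.
- container: White plastic container with a screw lid, 90 mm across, 120 high, stands on the board; origin: centre of its underside. Leave alone.
- spray: Closed blue spray bottle with white trigger head, 68 mm across, 200 high; origin: centre of its underside. Leave alone.
- scoop: Aluminium scoop lying on the board, about 175 mm long (handle to its -x), 50 wide, 35 high; origin on its underside near mid length. Leave alone.
- dish: White ceramic peg dish, 110 mm across, 40 high; origin: centre of its underside. Leave alone.

How it is judged:
By the outcome, as a careful person would: the job done as asked, in the order asked, and still so for the second after the job is handed in, with the robot touching nothing.
It also fails if it takes over 72 s, if anything falls off the work surface, if the arm or the gripper's body presses on something with over 40 N, if the wrist force passes 120 N, or if a joint passes its speed limit or range.

## Working session

There is one attempt and no reset: what is moved stays moved. The work goes in short steps, Python scripts to look and compute and a tool call to move; the robot and the scene stay as the last step left them, time stands still between calls to the robot, and variables do not carry over. Pictures are saved under pics/ and viewed, about 8 in all and at most 12, crops included, and the job is handed in when it is done.

Besides the shell and the picture viewer there is one more tool, called after "Call:" by a JSON object that holds its "op" and its "data", one argument or row to a line. play_rows: Moves the arm, as the interface text tells. Its arguments: {"type":"object","properties":{"rows":{"type":"array"}},"required":["rows"]}

```bash
ls; mkdir -p pics
python3 - <<'E'
from bench import *
import cv2,numpy as np
o=get_obs();print(o)
for c in("side","top"):
    s=snapshot(c);cv2.imwrite(f"pics/{c}0.png",s["pixels"][...,::-1]);R=cv2.Rodrigues(np.array(s["rvec"]))[0]
    print(c,s["fx"],s["fy"],s["cx"],s["cy"],-R.T@np.array(s["tvec"]),R.round(3).tolist())
    for l in["bracket","pin_grip","loop_tab","container","spray","scoop","dish"]:
        for d in silhouettes(c,l)[:2]:
            m=d["mask"];r,cc=np.where(m);print(l,round(d["confidence"],2),d["point"],m.sum(),(r.min(),r.max(),cc.min(),cc.max()) if len(r) else None)
E
```

```text
pics
{'time': 0.0, 'joint_positions': array([-1.42210797e+00,  8.79263512e-02,  1.37224887e+00,  5.44378088e-05,
        1.68357978e+00, -1.03068718e-01]), 'qvel': array([ 0.00163252,  0.00157631, -0.0004134 , -0.0018164 , -0.00055636,
       -0.00010156]), 'joint_torque': array([-9.33604970e-04, -3.40172160e+01, -3.02433586e+01,  7.15111778e-02,
        3.29176162e-02, -1.74302700e-04]), 'tool_pos': array([ 0.13695806, -0.53211391,  0.20432256]), 'ee_rot': array([-3.13944735e+00, -2.76293734e-04,  2.51762844e-01]), 'wrist_force': array([ 0.06235215, -0.5769497 ,  0.34747127]), 'wrist_torque': array([-0.03052137,  0.00615193,  0.01073452]), 'width': 0.09389061033965794}
side 440.1451885517288 440.1451885517288 285.09362512370444 210.19363829423068 [0.30702747 0.79267361 0.65387925] [[-0.942, -0.337, -0.003], [-0.181, 0.513, -0.839], [0.284, -0.79, -0.544]]
bracket 0.92 [216.9, 297.2] 1435 (np.int64(194), np.int64(230), np.int64(218), np.int64(323))
pin_grip 0.64 [302.1, 283.3] 479 (np.int64(288), np.int64(319), np.int64(263), np.int64(295))
container 0.84 [249.5, 186.6] 2449 (np.int6
[... 654 characters left out ...]
(126), np.int64(168), np.int64(186), np.int64(224))
loop_tab 0.64 [242.8, 158.2] 116 (np.int64(235), np.int64(249), np.int64(149), np.int64(160))
container 0.95 [147.3, 206.3] 1244 (np.int64(126), np.int64(168), np.int64(186), np.int64(224))
container 0.3 [238.8, 157.0] 147 (np.int64(233), np.int64(250), np.int64(150), np.int64(177))
spray 0.97 [229.6, 397.1] 1146 (np.int64(209), np.int64(244), np.int64(376), np.int64(423))
scoop 0.82 [285.6, 255.9] 866 (np.int64(273), np.int64(292), np.int64(235), np.int64(301))
scoop 0.26 [242.3, 181.8] 325 (np.int64(235), np.int64(250), np.int64(149), np.int64(201))
dish 0.69 [163.1, 153.9] 1285 (np.int64(145), np.int64(184), np.int64(134), np.int64(175))
```

Run:
```python
import cv2,numpy as np
a=cv2.imread("pics/side0.png");b=cv2.imread("pics/top0.png")
c=cv2.resize(a[170:350,130:350],(800,655))[:590]
cv2.imwrite("pics/v1.png",cv2.resize(a[175:335,130:343],None,fx=3.7,fy=3.7,interpolation=cv2.INTER_CUBIC))
cv2.imwrite("pics/v2.png",cv2.resize(b[120:310,130:380],None,fx=3.1,fy=3.1,interpolation=cv2.INTER_CUBIC))
```

```text
(no output)
```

View pics/v1.png

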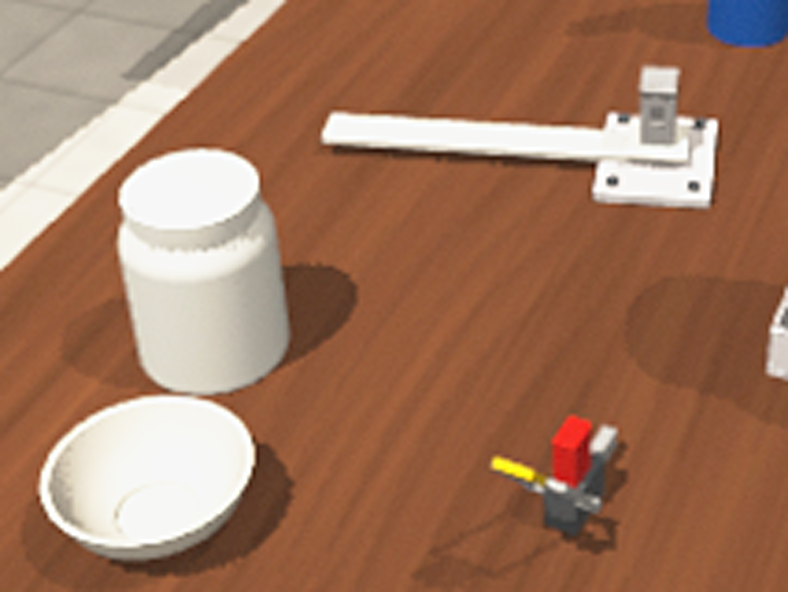

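View pics/v2.png

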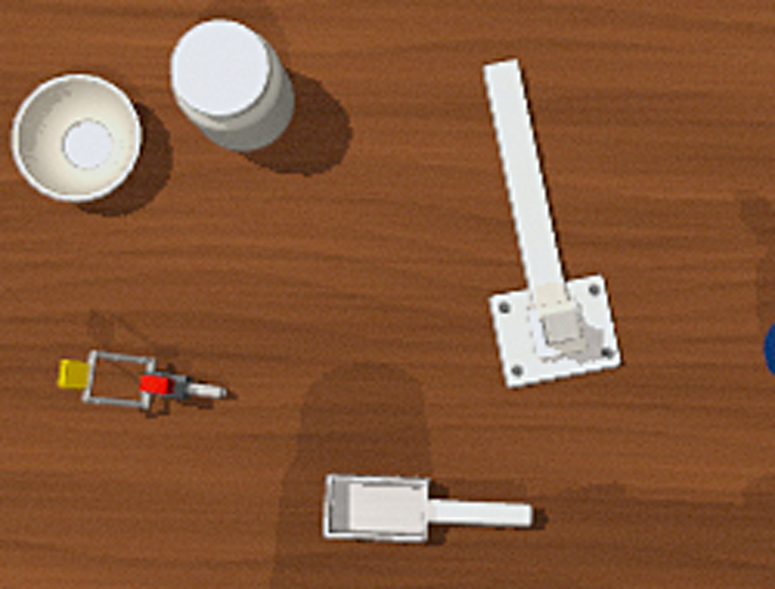

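v1 shows the stud, its hole facing the side camera at about (657,113), and the pin at (575,480) in crop pixels. v2 shows the pin at (150,385) with its nose pointing right, towards the stud at (558,325), and the rail running up the image (+x).

```bash
cat > h.py <<'E'
from bench import *
import bench,cv2,numpy as np
from scipy.optimize import least_squares
def cam(c,f=None):
    s=snapshot(c)
    if f: cv2.imwrite(f"pics/{f}_raw.png",s["pixels"][...,::-1])
    R=cv2.Rodrigues(np.array(s["rvec"]))[0];s["R"]=R;s["C"]=-R.T@np.array(s["tvec"]);return s
def proj(s,P): 
    p=(s["R"]@np.atleast_2d(P).T).T+np.array(s["tvec"]);return np.c_[s["fx"]*p[:,0]/p[:,2]+s["cx"],s["fy"]*p[:,1]/p[:,2]+s["cy"]]
def back(s,u,v,z):
    d=s["R"].T@np.array([(u-s["cx"])/s["fx"],(v-s["cy"])/s["fy"],1]);return s["C"]+d*(z-s["C"][2])/d[2]
def hsvmask(s,col):
    h=cv2.cvtColor(s["pixels"],cv2.COLOR_RGB2HSV).astype(int)
    H,S,V=h[...,0],h[...,1],h[...,2]
    return ((H<4)|(H>176))&(S>200)&(V>90) if col=="red" else (abs(H-29)<6)&(S>140)&(V>100)
E
python3 - <<'E'
from h import *
print([n for n in dir(bench) if not n.startswith('_')], getattr(bench,'tcp_to_grasp',None))
S=cam("side");T=cam("top")
for col in("red","yel"):
  for s in(S,T):
    m=hsvmask(s,col).astype(np.uint8);n,l,st,ce=cv2.connectedComponentsWithStats(m);i=1+np.argmax(st[1:,4]);print(col,st[i],ce[i])
    if col=="red": r=(s,ce[i]); print(back(s,*ce[i],.043), back(s,*ce[i],.05))
# bracket: plate corners + rail end from v1,v2 crops
v2=lambda x,y:(130+x/3.1-.35,120+y/3.1-.35); v1=lambda x,y:(130+x/3.7-.35,175+y/3.7-.35)
top=[((490,298),(-1,-1)),((603,276),0),((621,364),0),((510,388),0)]
# local coords (bracket x=+y_w, y=-x_w): image left=+x_b, image up=-y_b
L=np.array([[50,-40,10],[-50,-40,10],[-50,40,10],[50,40,10],[15,-240,18],[-15,-240,18]])/1e3
ut=np.array([v2(490,298),v2(603,276),v2(621,364),v2(510,388),v2(485,66),v2(517,60)])
us=np.array([v1(609,113),v1(718,121),v1(712,203),v1(594,196)]) # corners in side view
Ls=np.array([[-50,-40,10],[-50,40,10],[50,40,10],[50,-40,10]])/1e3
def W(p,L): c,s=np.cos(p[2]),np.sin(p[2]);return np.c_[p[0]+c*L[:,0]-s*L[:,1],p[1]+s*L[:,0]+c*L[:,1],L[:,2]]
ft=lambda p:(proj(T,W(p,L))-ut).ravel(); fs=lambda p:(proj(S,W(p,Ls))-us).ravel()
p0=[.5,-.1,1.57]
for f in(ft,fs,lambda p:np.r_[ft(p),fs(p)]):
    r=least_squares(f,p0);print(r.x.round(4),r.fun.round(1))
p=r.x
for zz in(.09,.08,.07,.066): print(zz,((proj(S,[[p[0],p[1],zz]])[0]-[130,175]+.35)*3.7).round(1))
# pin axis: hinge region & nose in top view
for z,uv in((.014,(225,393)),(.014,(190,389))): print("shank",back(T,*v2(*uv),z))
E
```

```text
['IKError', 'close_job', 'get_obs', 'silhouettes', 'snapshot', 'tcp_to_grasp'] 0.0188
red [279 288  11  18 138] [284.10144928 296.23188406]
[0.52319046 0.19860117 0.043     ] [0.52071347 0.20540858 0.05      ]
red [175 241  10   6  37] [179.45945946 243.59459459]
[0.52556544 0.20415202 0.043     ] [0.52553909 0.20253042 0.05      ]
yel [263 299  11   6  31] [268.03225806 301.09677419]
yel [149 236  10   9  76] [153.10526316 240.32894737]
[ 0.5806 -0.1332  1.7966] [ 0.1 -0.1 -0.  -0.3  0.4  0.5 -0.4  0.1 -0.3  0.   0.2 -0.1]
[ 0.5761 -0.1302  1.7979] [ 0.   0.8 -0.1  0.4 -0.1 -0.5  0.2 -0.6]
[ 0.579  -0.1327  1.7942] [-0.1  0.4 -0.2  0.3  0.2  1.1 -0.6  0.7 -0.3  0.6  0.2  0.4 -0.6  0.2
 -0.8 -0.2 -1.  -1.2 -0.6 -1.4]
0.09 [658.3  57.2]
0.08 [657.9  69.8]
0.07 [657.6  82.2]
0.066 [657.4  87.2]
shank [0.51983315 0.1500574  0.014     ]
shank [0.52243091 0.18018872 0.014     ]
```

Call:
{"op": "play_rows", "data": {
  "rows": [
    [9.4,[4,7.5,0],[0,0,0.12]],
    [9.4,[6,11,0],[0,0,0.24]],
    [9.4,[8,15,0],[0,0,0.36]],
    [9.4,[10,19,0],[0,0,0.48]],
    [9.4,[12,22.6,0],[0,0,0.6]],
    [9.4,[14,26.4,0],[0,0,0.72]],
    [9.4,[16,30,0],[0,0,0.84]],
    [9.4,[18,33.8,0],[0,0,0.96]]
  ]
}}

```text
time: 1.57
tool_pos: [0.2941, -0.2367, 0.2058]
ee_rot: [3.14, 0.0, 1.217]
wrist_force: [0.8, -1.0, 0.2]
width: 0.0937
```

Call:
{"op": "play_rows", "data": {
  "rows": [
    [9.4,[2,3.6,0],[0,0,0.12]],
    [9.4,[4,7.2,0],[0,0,0.24]],
    [9.4,[6,11,0],[0,0,0.27]],
    [9.4,[8,14.6,0],[0,0,0.27]],
    [9.4,[10,18.2,0],[0,0,0.27]],
    [9.4,[12,22,0],[0,0,0.27]],
    [9.4,[14,25.6,0],[0,0,0.27]],
    [9.4,[16,29,0],[0,0,0.27]]
  ]
}}

```text
time: 2.23
tool_pos: [0.4542, 0.054, 0.2059]
ee_rot: [3.14, -0.0, 1.483]
wrist_force: [-0.5, -0.9, 0.3]
width: 0.0941
```

Call:
{"op": "play_rows", "data": {
  "rows": [
    [9.4,[2,4,0],[0,0,0]],
    [9.4,[4,8,-1],[0,0,0]],
    [9.4,[4.7,10.4,-4],[0,0,0]],
    [9.4,[4.7,10.4,-6],[0,0,0]],
    [9.4,[4.7,10.4,-6],[0,0,0]],
    [9.4,[4.7,10.4,-6],[0,0,0]],
    [9.4,[4.7,10.4,-6],[0,0,0]]
  ]
}}

```text
time: 2.82
tool_pos: [0.5012, 0.155, 0.1469]
ee_rot: [3.14, -0.0, 1.481]
wrist_force: [0.1, -0.7, 0.1]
width: 0.0939
```

Run:
```python
from h import *
o=get_obs();print(o["tool_pos"],o["ee_rot"],o["wrist_force"])
T=cam("top","a");y=hsvmask(T,"yel");print(back(T,153.1,240.3,.0816),back(T,153.1,240.3,.0816)-[.5245,.2,0])
print(o["joint_positions"])
```

```text
[0.50116264 0.15503631 0.14693046] [ 3.13971214e+00 -2.07184876e-04  1.48102249e+00] [ 0.05501989 -0.68036094  0.11434383]
[0.5318161  0.26130391 0.0816    ] [0.0073161  0.06130391 0.0816    ]
[ 1.92130339e-01  4.82740129e-02  1.52815199e+00 -3.24133842e-04
  1.56330273e+00  2.81906501e-01]
```

Call:
{"op": "play_rows", "data": {
  "rows": [
    [9.4,[1.2,2.4,0],[0,0,-0.017]],
    [9.4,[2.4,4.65,0],[0,0,-0.017]],
    [9.4,[2.4,4.65,-3],[0,0,-0.017]],
    [9.4,[2.4,4.65,-6],[0,0,-0.017]],
    [9.4,[2.4,4.65,-9],[0,0,-0.017]],
    [6,[2.4,4.65,-11],[0,0,-0.017]],
    [4,[2.4,4.65,-11.55],[0,0,-0.017]],
    [2.5,[2.4,4.65,-11.55],[0,0,-0.017]]
  ]
}}

```text
time: 3.53
tool_pos: [0.5244, 0.2011, 0.0299]
ee_rot: [-3.141, 0.001, 1.463]
wrist_force: [0.5, 0.9, 0.4]
width: 0.077
```

Run:
```python
from h import *
o=get_obs();print(o["tool_pos"],o["ee_rot"],o["wrist_force"],o["width"])
T=cam("top","b");S=cam("side","b")
a=cv2.imread("pics/b_raw.png");cv2.imwrite("pics/v3.png",np.hstack([cv2.resize(T["pixels"][190:290,120:220,::-1],(400,400),interpolation=2),cv2.resize(a[240:340,230:330],(400,400),interpolation=2)]))
```

```text
[0.52442396 0.20105084 0.02987166] [-3.14061368e+00  5.00413494e-04  1.46329400e+00] [0.54296263 0.92173396 0.38828087] 0.07704965664090274
```

View pics/v3.png

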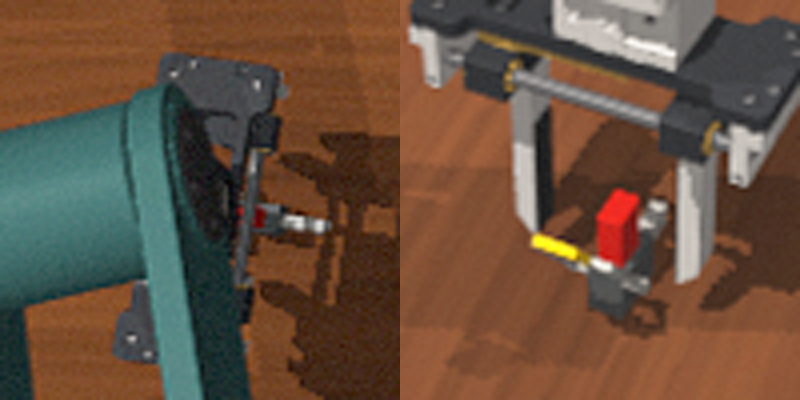

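The fingers straddle the red tab (618,225 in the right half). Closing and lifting.

Call:
{"op": "play_rows", "data": {
  "rows": [
    [1,[0,0,0],[0,0,0]],
    [1,[0,0,0],[0,0,0]],
    [1,[0,0,0],[0,0,0]],
    [1,[0,0,0],[0,0,0]],
    [1,[0,0,0],[0,0,0]],
    [1,[0,0,0],[0,0,0]],
    [1,[0,0,0],[0,0,0]],
    [1,[0,0,0],[0,0,0]]
  ]
}}

```text
time: 4.3
tool_pos: [0.5245, 0.2021, 0.0299]
ee_rot: [-3.141, 0.0, 1.465]
wrist_force: [-1.0, 0.8, 1.1]
width: 0.016
```

Call:
{"op": "play_rows", "data": {
  "rows": [
    [1,[0,0,1],[0,0,0]],
    [1,[0,0,2],[0,0,0]],
    [1,[0,0,4],[0,0,0]],
    [1,[0,0,7],[0,0,0.1]],
    [1,[0,0,10],[0,0,0.2]],
    [1,[0,0,10],[0,0,0.33]],
    [1,[0,0,10],[0,0,0.33]],
    [1,[0,0,10],[0,0,0.33]]
  ]
}}

```text
time: 4.97
tool_pos: [0.5246, 0.202, 0.1306]
ee_rot: [3.141, 0.0, 1.792]
wrist_force: [0.6, 0.4, -2.3]
width: 0.0141
```

Run:
```python
from h import *
o=get_obs();print(o)
S=cam("side","c");p=S["pixels"][...,::-1]
cv2.imwrite("pics/v4.png",cv2.resize(p[160:320,200:340],None,fx=3.7,fy=3.7,interpolation=2))
```

```text
{'time': 4.9667, 'joint_positions': array([ 2.66788081e-01,  1.39896530e-01,  1.46165984e+00, -3.84398830e-05,
        1.53946419e+00,  4.55912871e-02]), 'qvel': array([-2.48123878e-03,  2.29349202e-02,  3.60908892e-02,  3.67079972e-05,
       -3.91476516e-03,  1.01888214e-02]), 'joint_torque': array([ 1.27441520e-02, -3.79353404e+01, -3.17221463e+01,  8.10213201e-02,
       -3.33570724e-02, -1.47347711e-01]), 'tool_pos': array([0.5245721 , 0.20202909, 0.13055471]), 'ee_rot': array([3.14101940e+00, 1.23083383e-05, 1.79199431e+00]), 'wrist_force': array([ 0.63049633,  0.37852682, -2.26131435]), 'wrist_torque': array([-0.01413051, -0.09066986, -0.01938725]), 'width': 0.01412187088446645}
```

View pics/v4.png

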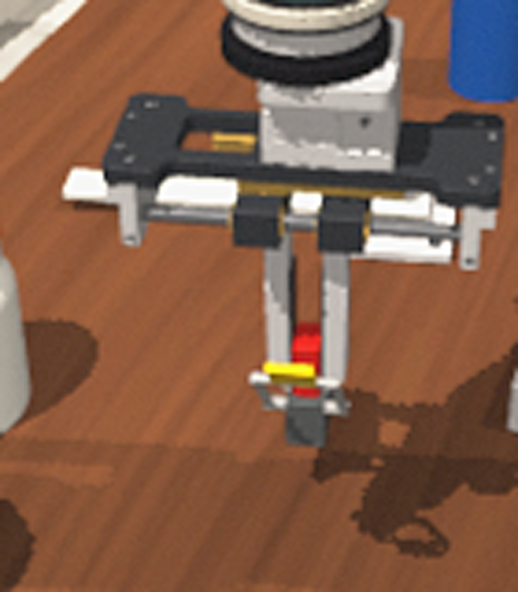

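Call:
{"op": "play_rows", "data": {
  "rows": [
    [1,[0.5,-3,0],[0,0,0]],
    [1,[1.1,-7,0],[0,0,0]],
    [1,[1.7,-11,0],[0,0,0]],
    [1,[2.4,-15,0],[0,0,0]],
    [1,[3,-19,0],[0,0,0]],
    [1,[3.7,-23,0],[0,0,0]],
    [1,[4.3,-27,0],[0,0,0]],
    [1,[5,-31,0],[0,0,0]]
  ]
}}

```text
time: 5.68
tool_pos: [0.5734, -0.1096, 0.1282]
ee_rot: [-3.139, -0.002, 1.792]
wrist_force: [0.4, 0.4, -1.8]
width: 0.0134
```

Call:
{"op": "play_rows", "data": {
  "rows": [
    [1,[0.4,-1.5,0],[0,0,0]],
    [1,[0.4,-2.5,-0.5],[0,0,0]],
    [1,[0.4,-2.5,-1.2],[0,0,0]],
    [1,[0.4,-2.5,-1.5],[0,0,0]],
    [1,[0.4,-2.5,-1.5],[0,0,0]],
    [1,[0.4,-2.5,-1.5],[0,0,0]],
    [1,[0.4,-2.5,-1.5],[0,0,0]]
  ]
}}

```text
time: 6.27
tool_pos: [0.5787, -0.1313, 0.1151]
ee_rot: [3.141, -0.0, 1.797]
wrist_force: [0.2, 0.2, -1.9]
width: 0.0134
```

Run:
```python
from h import *
o=get_obs();print(o["tool_pos"],o["ee_rot"],o["wrist_force"],o["wrist_torque"])
T=cam("top","d");S=cam("side","d");a=S["pixels"]
cv2.imwrite("pics/v5.png",np.hstack([cv2.resize(T["pixels"][170:260,260:350],(400,400),interpolation=2),cv2.resize(a[160:250,250:340],(400,400),interpolation=2)])[...,::-1])
```

```text
[ 0.5786524  -0.13128768  0.11511089] [ 3.14141594e+00 -3.03635539e-04  1.79684721e+00] [ 0.20348662  0.16767677 -1.94202478] [-0.13429558 -0.13525297  0.01461717]
```

View pics/v5.png

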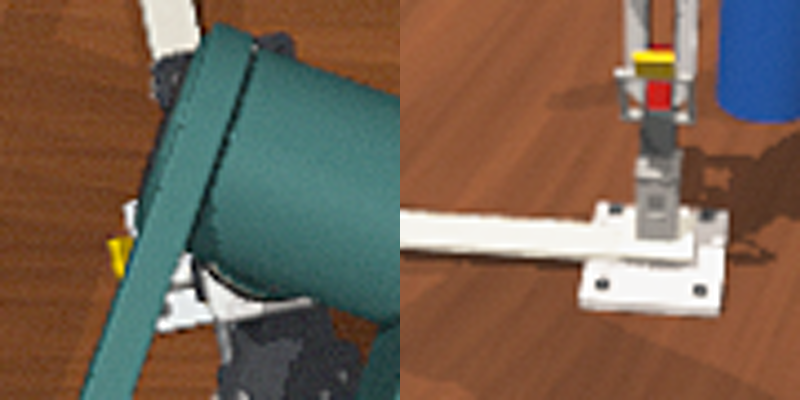

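Call:
{"op": "play_rows", "data": {
  "rows": [
    [1,[0,0,-0.15],[0,0,0]],
    [1,[0,0,-0.3],[0,0,0]],
    [1,[0,0,-0.45],[0,0,0]],
    [1,[0,0,-0.6],[0,0,0]],
    [1,[0,0,-0.7],[0,0,0]],
    [1,[0,0,-0.7],[0,0,0]]
  ]
}}

```text
time: 6.87
tool_pos: [0.5784, -0.133, 0.1075]
ee_rot: [-3.141, -0.0, 1.795]
wrist_force: [0.5, -0.4, -1.7]
width: 0.0138
```

Call:
{"op": "play_rows", "data": {
  "rows": [
    [1,[0,0,-0.05],[0,0,0]],
    [1,[0,0,-0.1],[0,0,0]],
    [1,[0,0,-0.15],[0,0,0]],
    [1,[0,0,-0.2],[0,0,0]],
    [1,[0,0,-0.2],[0,0,0]],
    [1,[0,0,-0.2],[0,0,0]]
  ]
}}

```text
time: 7.37
tool_pos: [0.5786, -0.133, 0.106]
ee_rot: [3.142, -0.0, 1.795]
wrist_force: [-0.3, -0.5, -2.1]
width: 0.0138
```

Call:
{"op": "play_rows", "data": {
  "rows": [
    [1,[0,0,-0.05],[0,0,0]],
    [1,[0,0,-0.1],[0,0,0]],
    [1,[0,0,-0.15],[0,0,0]],
    [1,[0,0,-0.2],[0,0,0]],
    [1,[0,0,-0.2],[0,0,0]],
    [1,[0,0,-0.2],[0,0,0]]
  ]
}}

```text
time: 7.87
tool_pos: [0.5787, -0.133, 0.1045]
ee_rot: [3.141, 0.0, 1.795]
wrist_force: [-1.1, 1.0, 1.1]
width: 0.0141
```

Call:
{"op": "play_rows", "data": {
  "rows": [
    [1,[0,0,-0.03],[0,0,0]],
    [1,[0,0,-0.06],[0,0,0]],
    [1,[0,0,-0.1],[0,0,0]],
    [1,[0,0,-0.1],[0,0,0]],
    [1,[0,0,-0.1],[0,0,0]]
  ]
}}

```text
time: 8.28
tool_pos: [0.5787, -0.133, 0.1045]
ee_rot: [3.141, 0.0, 1.795]
wrist_force: [-2.5, 0.1, 5.7]
width: 0.0135
```

Contact at TCP z ≈ 0.1045, so the stud top is at ≈ 0.0746, the hole centre at ≈ 0.0506, and the TCP should be at 0.0665 for insertion.

Call:
{"op": "play_rows", "data": {
  "rows": [
    [1,[0,0,0.5],[0,0,0]],
    [1,[0,0,1],[0,0,0]],
    [1,[-0.7,3,1],[0,0,0]],
    [1,[-1.3,5.7,1],[0,0,0]],
    [1,[-1.7,7.4,1],[0,0,0]],
    [1,[-1.7,7.4,-1.5],[0,0,0]],
    [1,[-1.7,7.4,-3],[0,0,0]],
    [1,[-1.7,7.4,-3.7],[0,0,0]]
  ]
}}

```text
time: 8.95
tool_pos: [0.56, -0.0581, 0.0633]
ee_rot: [-3.138, -0.002, 1.796]
wrist_force: [-0.0, -0.4, -2.0]
width: 0.0133
```

Call:
{"op": "play_rows", "data": {
  "rows": [
    [1,[0,0,0],[0,0,0]],
    [1,[0,0,0],[0,0,0]],
    [1,[0,0,0],[0,0,0]],
    [1,[0,0,0],[0,0,0]]
  ]
}}

```text
time: 9.28
tool_pos: [0.5627, -0.0594, 0.0674]
ee_rot: [3.139, 0.001, 1.794]
wrist_force: [-0.5, -0.4, -2.7]
width: 0.0138
```

Run:
```python
from h import *
o=get_obs();print(o["tool_pos"],o["ee_rot"],o["wrist_force"],o["wrist_torque"])
T=cam("top","e");S=cam("side","e");a=S["pixels"]
cv2.imwrite("pics/v6.png",np.hstack([cv2.resize(T["pixels"][180:260,240:320],(400,400),interpolation=2),cv2.resize(a[180:260,255:335],(400,400),interpolation=2)])[...,::-1])
```

```text
[ 0.56273963 -0.05942162  0.06744134] [3.13902535e+00 1.07713823e-03 1.79430728e+00] [-0.54795934 -0.37439169 -2.66384216] [-0.02658346 -0.09704686 -0.01279474]
```

View pics/v6.png

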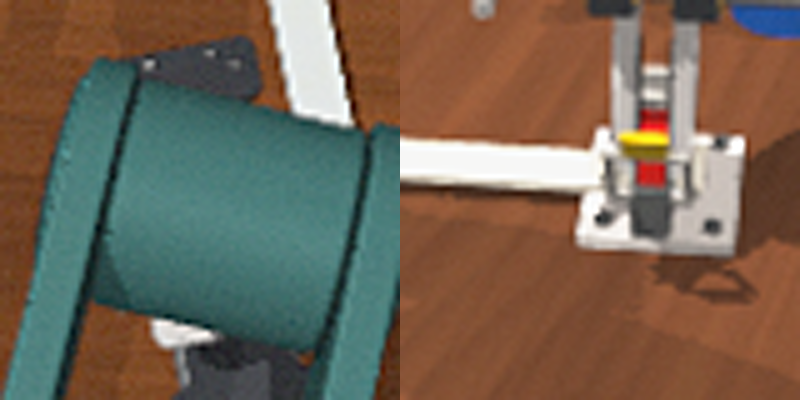

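Right half: pin held in front of the stud, with the head at (651,210) and the stud top glimpsed behind at (655,85). I'll check lateral alignment at sub-pixel level using the earlier picture with the head above the stud.

Run:
```python
from h import *
im=cv2.imread("pics/d_raw.png").astype(int)
sat=im.max(2)-im.min(2)   # steel is grey, wood saturated
for r in list(range(185,213,2)):
    w=np.clip((60-sat[r,298:320])/40.,0,1); x=np.arange(298,320); print(r,im[r,300:318].mean(1).astype(int).tolist() if r in(189,203) else '', round((w*x).sum()/max(w.sum(),.1),2),round(w.sum(),1))
S=cam("side");d=np.array([.2223,-.975]);n=np.array([.975,.2223])
t=np.array([.5787,-.1313])
print("head rear low",proj(S,[[*(t-d*.016),.085+.005]]), "stud front",proj(S,[[*(t-d*.012),.065]]),proj(S,[[*(t-d*.012+n*.001),.065]]),"hole",proj(S,[[*(t-d*.012),.0506]]))
```

```text
185  307.72 16.6
187  309.02 13.8
189 [101, 97, 98, 89, 62, 70, 80, 82, 82, 80, 82, 72, 79, 100, 97, 94, 101, 96] 307.56 8.1
191  307.5 8.0
193  308.77 10.2
195  308.95 11.1
197  308.44 10.8
199  308.33 11.0
201  308.29 10.6
203 [96, 96, 108, 137, 150, 147, 143, 142, 142, 145, 151, 141, 104, 67, 68, 66, 62, 68] 308.26 10.6
205  308.56 11.1
207  308.07 20.7
209  308.35 21.4
211  308.36 21.5
head rear low [[307.02525698 193.61600777]] stud front [[306.90620734 201.28073038]] [[306.51303185 201.25691883]] hole [[306.76916977 206.07042108]]
```

Call:
{"op": "play_rows", "data": {
  "rows": [
    [1,[-1.3,-0.3,0.9],[0,0,0]],
    [1,[-2.7,-0.6,1.8],[0,0,0]],
    [1,[-2.7,-0.6,1.8],[0,0,0]],
    [1,[-2.2,-2.6,1.8],[0,0,0]],
    [1,[-1.8,-4.6,1.8],[0,0,0]],
    [1,[-1.3,-6.7,1.8],[0,0,0]],
    [1,[-1.3,-6.7,1.8],[0,0,0]],
    [1,[-1.3,-6.7,1.8],[0,0,0]]
  ]
}}

```text
time: 10.1
tool_pos: [0.5491, -0.1266, 0.0838]
ee_rot: [3.141, -0.0, 1.793]
wrist_force: [0.3, 0.1, -1.6]
width: 0.0136
```

Call:
{"op": "play_rows", "data": {
  "rows": [
    [1,[0,0,0],[0,0,0]],
    [1,[0,0,0],[0,0,0]],
    [1,[0.05,0.01,0],[0,0,0]],
    [1,[0.1,0.02,0],[0,0,0]],
    [1,[0.15,0.03,0],[0,0,0]],
    [1,[0.2,0.04,0],[0,0,0]],
    [1,[0.2,0.04,0],[0,0,0]],
    [1,[0.2,0.04,0],[0,0,0]]
  ]
}}

```text
time: 10.77
tool_pos: [0.5507, -0.1254, 0.084]
ee_rot: [3.142, 0.0, 1.795]
wrist_force: [0.9, 0.2, -1.6]
width: 0.014
```

Call:
{"op": "play_rows", "data": {
  "rows": [
    [1,[0.05,0.01,0],[0,0,0]],
    [1,[0.1,0.02,0],[0,0,0]],
    [1,[0.15,0.03,0],[0,0,0]],
    [1,[0.2,0.04,0],[0,0,0]],
    [1,[0.2,0.04,0],[0,0,0]],
    [1,[0.2,0.04,0],[0,0,0]]
  ]
}}

```text
time: 11.27
tool_pos: [0.5527, -0.1252, 0.084]
ee_rot: [3.142, -0.0, 1.795]
wrist_force: [1.1, -0.4, -2.1]
width: 0.0138
```

Call:
{"op": "play_rows", "data": {
  "rows": [
    [1,[0.05,0.01,0],[0,0,0]],
    [1,[0.1,0.02,0],[0,0,0]],
    [1,[0.1,0.02,0],[0,0,0]],
    [1,[0.1,0.02,0],[0,0,0]]
  ]
}}

```text
time: 11.6
tool_pos: [0.5537, -0.1249, 0.084]
ee_rot: [3.142, -0.0, 1.795]
wrist_force: [-0.3, 0.2, -1.9]
width: 0.0139
```

Call:
{"op": "play_rows", "data": {
  "rows": [
    [1,[0.03,0.01,0],[0,0,0]],
    [1,[0.06,0.01,0],[0,0,0]],
    [1,[0.1,0.02,0],[0,0,0]],
    [1,[0.1,0.02,0],[0,0,0]]
  ]
}}

```text
time: 11.93
tool_pos: [0.5545, -0.1248, 0.084]
ee_rot: [-3.141, 0.0, 1.795]
wrist_force: [-1.0, -0.9, -1.9]
width: 0.0137
```

Call:
{"op": "play_rows", "data": {
  "rows": [
    [1,[0.03,0.01,0],[0,0,0]],
    [1,[0.06,0.01,0],[0,0,0]],
    [1,[0.06,0.01,0],[0,0,0]],
    [1,[0.06,0.01,0],[0,0,0]]
  ]
}}

```text
time: 12.27
tool_pos: [0.5546, -0.1248, 0.084]
ee_rot: [-3.14, -0.0, 1.795]
wrist_force: [-3.3, 0.1, 0.6]
width: 0.0137
```

Call:
{"op": "play_rows", "data": {
  "rows": [
    [1,[0.03,0.01,0],[0,0,0]],
    [1,[0.05,0.01,0],[0,0,0]],
    [1,[0.05,0.01,0],[0,0,0]],
    [1,[0.05,0.01,0],[0,0,0]]
  ]
}}

```text
time: 12.6
tool_pos: [0.5547, -0.1247, 0.084]
ee_rot: [-3.139, -0.0, 1.795]
wrist_force: [-5.3, -0.4, 1.9]
width: 0.0134
```

Call:
{"op": "play_rows", "data": {
  "rows": [
    [1,[-0.5,-0.1,0],[0,0,0]],
    [1,[-0.8,1.5,0],[0,0,0]],
    [1,[-1.5,4,0],[0,0,0]],
    [1,[-1.7,6,0],[0,0,0]],
    [1,[-0.5,6,-0.8],[0,0,0]],
    [1,[0.77,6,-1.75],[0,0,0]],
    [1,[0.77,6,-1.75],[0,0,0]],
    [1,[0.77,6,-1.75],[0,0,0]]
  ]
}}

```text
time: 13.27
tool_pos: [0.5635, -0.0641, 0.0658]
ee_rot: [-3.141, -0.001, 1.795]
wrist_force: [-0.9, -0.1, -2.0]
width: 0.0138
```

Call:
{"op": "play_rows", "data": {
  "rows": [
    [1,[0,0,0],[0,0,0]],
    [1,[0,0,0],[0,0,0]],
    [1,[0,0,0],[0,0,0]],
    [1,[0,0,0],[0,0,0]]
  ]
}}

```text
time: 13.6
tool_pos: [0.5635, -0.0648, 0.0671]
ee_rot: [3.141, 0.0, 1.794]
wrist_force: [0.0, -0.0, -1.3]
width: 0.0138
```

Call:
{"op": "play_rows", "data": {
  "rows": [
    [1,[0.02,-0.1,-0.05],[0,0,0]],
    [1,[0.04,-0.2,-0.05],[0,0,0]],
    [1,[0.07,-0.3,-0.05],[0,0,0]],
    [1,[0.09,-0.4,-0.05],[0,0,0]],
    [1,[0.11,-0.5,-0.05],[0,0,0]],
    [1,[0.11,-0.5,-0.05],[0,0,0]],
    [1,[0.11,-0.5,-0.05],[0,0,0]]
  ]
}}

```text
time: 14.18
tool_pos: [0.5646, -0.0696, 0.066]
ee_rot: [3.142, -0.0, 1.795]
wrist_force: [-0.8, 0.6, -2.0]
width: 0.0136
```

Call:
{"op": "play_rows", "data": {
  "rows": [
    [1,[0.01,-0.06,0],[0,0,0]],
    [1,[0.03,-0.12,0],[0,0,0]],
    [1,[0.04,-0.18,0],[0,0,0]],
    [1,[0.05,-0.24,0],[0,0,0]],
    [1,[0.05,-0.24,0],[0,0,0]],
    [1,[0.05,-0.24,0],[0,0,0]]
  ]
}}

```text
time: 14.68
tool_pos: [0.565, -0.072, 0.066]
ee_rot: [3.141, -0.0, 1.795]
wrist_force: [-0.3, 0.5, -2.1]
width: 0.0136
```

Call:
{"op": "play_rows", "data": {
  "rows": [
    [1,[0.01,-0.06,0],[0,0,0]],
    [1,[0.03,-0.12,0],[0,0,0]],
    [1,[0.04,-0.18,0],[0,0,0]],
    [1,[0.05,-0.24,0],[0,0,0]],
    [1,[0.05,-0.24,0],[0,0,0]],
    [1,[0.05,-0.24,0],[0,0,0]]
  ]
}}

```text
time: 15.18
tool_pos: [0.5655, -0.0744, 0.066]
ee_rot: [3.142, 0.0, 1.795]
wrist_force: [-0.2, 0.3, -1.1]
width: 0.014
```

Call:
{"op": "play_rows", "data": {
  "rows": [
    [1,[0.01,0,0.03],[0,0,0]],
    [1,[0.02,-0.06,0.04],[0,0,0]],
    [1,[0.04,-0.12,0.04],[0,0,0]],
    [1,[0.05,-0.18,0.04],[0,0,0]],
    [1,[0.06,-0.24,0.04],[0,0,0]],
    [1,[0.06,-0.24,0.04],[0,0,0]],
    [1,[0.06,-0.24,0.04],[0,0,0]]
  ]
}}

```text
time: 15.77
tool_pos: [0.5661, -0.0768, 0.0664]
ee_rot: [3.141, 0.0, 1.795]
wrist_force: [-0.3, 0.3, -1.3]
width: 0.0137
```

Call:
{"op": "play_rows", "data": {
  "rows": [
    [1,[0.01,-0.06,0],[0,0,0]],
    [1,[0.03,-0.12,0],[0,0,0]],
    [1,[0.04,-0.18,0],[0,0,0]],
    [1,[0.05,-0.24,0],[0,0,0]],
    [1,[0.05,-0.24,0],[0,0,0]],
    [1,[0.05,-0.24,0],[0,0,0]]
  ]
}}

```text
time: 16.27
tool_pos: [0.5667, -0.0792, 0.0664]
ee_rot: [3.141, 0.0, 1.795]
wrist_force: [0.6, 1.1, -1.3]
width: 0.0141
```

Call:
{"op": "play_rows", "data": {
  "rows": [
    [1,[0.02,-0.08,0],[0,0,0]],
    [1,[0.04,-0.16,0],[0,0,0]],
    [1,[0.06,-0.24,0],[0,0,0]],
    [1,[0.07,-0.32,0],[0,0,0]],
    [1,[0.07,-0.32,0],[0,0,0]],
    [1,[0.07,-0.32,0],[0,0,0]]
  ]
}}

```text
time: 16.77
tool_pos: [0.5674, -0.0824, 0.0664]
ee_rot: [3.141, -0.0, 1.795]
wrist_force: [1.4, -0.3, -2.1]
width: 0.0138
```

Call:
{"op": "play_rows", "data": {
  "rows": [
    [1,[0.02,-0.08,0],[0,0,0]],
    [1,[0.04,-0.16,0],[0,0,0]],
    [1,[0.06,-0.24,0],[0,0,0]],
    [1,[0.07,-0.32,0],[0,0,0]],
    [1,[0.07,-0.32,0],[0,0,0]],
    [1,[0.07,-0.32,0],[0,0,0]]
  ]
}}

```text
time: 17.27
tool_pos: [0.568, -0.0856, 0.0664]
ee_rot: [3.142, -0.0, 1.795]
wrist_force: [-0.6, -0.4, -2.0]
width: 0.0137
```

Call:
{"op": "play_rows", "data": {
  "rows": [
    [1,[0.02,-0.08,0],[0,0,0]],
    [1,[0.04,-0.16,0],[0,0,0]],
    [1,[0.06,-0.24,0],[0,0,0]],
    [1,[0.07,-0.32,0],[0,0,0]],
    [1,[0.07,-0.32,0],[0,0,0]],
    [1,[0.07,-0.32,0],[0,0,0]]
  ]
}}

```text
time: 17.77
tool_pos: [0.5688, -0.0888, 0.0664]
ee_rot: [3.141, 0.0, 1.795]
wrist_force: [0.1, 0.2, -2.0]
width: 0.0138
```

Call:
{"op": "play_rows", "data": {
  "rows": [
    [1,[0.02,-0.08,0],[0,0,0]],
    [1,[0.04,-0.16,0],[0,0,0]],
    [1,[0.06,-0.24,0],[0,0,0]],
    [1,[0.07,-0.32,0],[0,0,0]],
    [1,[0.09,-0.4,0],[0,0,0]],
    [1,[0.11,-0.48,0],[0,0,0]],
    [1,[0.11,-0.48,0],[0,0,0]],
    [1,[0.11,-0.48,0],[0,0,0]]
  ]
}}

```text
time: 18.43
tool_pos: [0.5698, -0.0936, 0.0664]
ee_rot: [3.142, -0.0, 1.795]
wrist_force: [0.6, -0.1, -1.7]
width: 0.0138
```

Call:
{"op": "play_rows", "data": {
  "rows": [
    [1,[0.02,-0.08,0],[0,0,0]],
    [1,[0.04,-0.16,0],[0,0,0]],
    [1,[0.06,-0.24,0],[0,0,0]],
    [1,[0.07,-0.32,0],[0,0,0]],
    [1,[0.08,-0.36,0],[0,0,0]],
    [1,[0.08,-0.36,0],[0,0,0]]
  ]
}}

```text
time: 18.93
tool_pos: [0.5707, -0.0973, 0.0664]
ee_rot: [3.142, 0.0, 1.795]
wrist_force: [0.3, -0.1, -2.0]
width: 0.0137
```

Call:
{"op": "play_rows", "data": {
  "rows": [
    [1,[0.01,-0.05,0],[0,0,0]],
    [1,[0.02,-0.1,0],[0,0,0]],
    [1,[0.03,-0.15,0],[0,0,0]],
    [1,[0.03,-0.15,0],[0,0,0]],
    [1,[0.03,-0.15,0],[0,0,0]]
  ]
}}

```text
time: 19.35
tool_pos: [0.571, -0.0986, 0.0664]
ee_rot: [3.141, -0.0, 1.795]
wrist_force: [0.6, 0.4, -1.4]
width: 0.0137
```

Call:
{"op": "play_rows", "data": {
  "rows": [
    [1,[0.01,-0.05,0],[0,0,0]],
    [1,[0.02,-0.1,0],[0,0,0]],
    [1,[0.03,-0.15,0],[0,0,0]],
    [1,[0.03,-0.15,0],[0,0,0]],
    [1,[0.03,-0.15,0],[0,0,0]]
  ]
}}

```text
time: 19.77
tool_pos: [0.5712, -0.1002, 0.0664]
ee_rot: [3.141, 0.0, 1.795]
wrist_force: [-0.3, 0.3, -1.8]
width: 0.0139
```

Call:
{"op": "play_rows", "data": {
  "rows": [
    [1,[0.01,-0.04,0],[0,0,0]],
    [1,[0.02,-0.08,0],[0,0,0]],
    [1,[0.02,-0.1,0],[0,0,0]],
    [1,[0.02,-0.1,0],[0,0,0]]
  ]
}}

```text
time: 20.1
tool_pos: [0.5715, -0.1012, 0.0664]
ee_rot: [3.141, 0.0, 1.795]
wrist_force: [0.1, -0.3, -2.2]
width: 0.0137
```

Call:
{"op": "play_rows", "data": {
  "rows": [
    [1,[0.01,-0.04,0],[0,0,0]],
    [1,[0.02,-0.08,0],[0,0,0]],
    [1,[0.02,-0.1,0],[0,0,0]],
    [1,[0.02,-0.1,0],[0,0,0]]
  ]
}}

```text
time: 20.43
tool_pos: [0.5715, -0.1014, 0.0665]
ee_rot: [3.142, -0.001, 1.795]
wrist_force: [-2.2, 3.3, -0.3]
width: 0.0136
```

Flush: about 3.7 N axial at s = 0.2259, where 0.2261 was predicted. Releasing, lifting and looking.

Call:
{"op": "play_rows", "data": {
  "rows": [
    [2,[0,0,0],[0,0,0]],
    [3,[0,0,0],[0,0,0]],
    [4,[0,0,0],[0,0,0]],
    [4,[0,0,0],[0,0,0]],
    [4,[0,0,1],[0,0,0]],
    [4,[0,0,3],[0,0,0]],
    [4,[0,0,6],[0,0,0]],
    [4,[0,0,9],[0,0,0]]
  ]
}}

```text
time: 21.1
tool_pos: [0.571, -0.1021, 0.1572]
ee_rot: [-3.14, -0.001, 1.795]
wrist_force: [0.1, -0.7, -0.4]
width: 0.0399
```

Run:
```python
from h import *
o=get_obs();print(o["tool_pos"],o["ee_rot"],o["wrist_force"],o["width"])
S=cam("side","g");a=S["pixels"]
cv2.imwrite("pics/v7.png",cv2.resize(a[150:250,245:345],(600,600),interpolation=2)[...,::-1])
d=np.array([.2223,-.975]);n=np.array([.975,.2223])
P=lambda s,z,k=.535:[*(s*d+k*n),z]
print(((proj(S,[P(.1674,.118),P(.2259,.0796),P(.2139,.0606)])-[245,150])*6).round())
m=hsvmask(S,"yel");print(np.argwhere(m).mean(0) if m.any() else None)
```

```text
[ 0.57100669 -0.10214323  0.15721488] [-3.14001028e+00 -6.25975899e-04  1.79461357e+00] [ 0.08984372 -0.65985621 -0.44885274] 0.03993538000775661
[[359. 296.]
 [369. 301.]
 [365. 356.]]
[202.5        304.83333333]
```

View pics/v7.png

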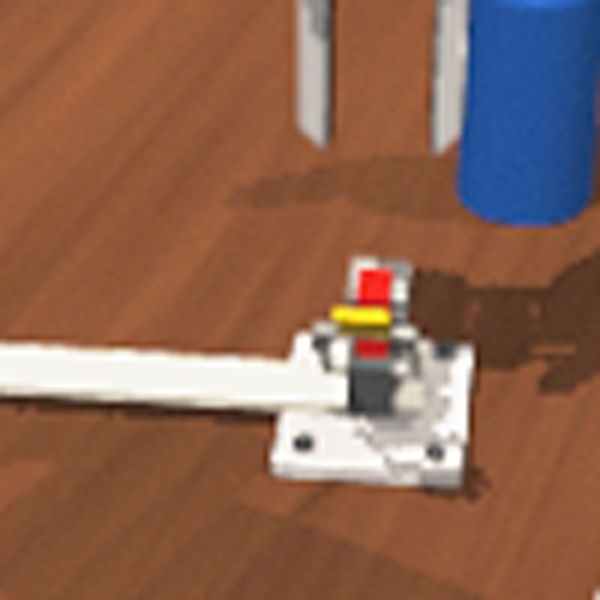

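Pin seated; the head (370,385) hides the stud face, the yellow tab is at (360,315), and the head droops slightly within the hole clearance. Now going behind the loop tab with closed fingers.

Call:
{"op": "play_rows", "data": {
  "rows": [
    [3,[-0.4,2,0.5],[0,0,0]],
    [2,[-1.2,5.5,0.5],[0,0,0]],
    [0,[-1.9,8.9,0.5],[0,0,0]],
    [0,[-1.9,8.9,0.5],[0,0,0]],
    [0,[-1.9,8.9,0],[0,0,0]],
    [0,[-1.9,8.9,-2.5],[0,0,0]],
    [0,[-1.9,8.9,-4.5],[0,0,0]],
    [0,[-1.9,8.9,-4.5],[0,0,0]]
  ]
}}

```text
time: 21.82
tool_pos: [0.5498, -0.014, 0.1065]
ee_rot: [-3.133, -0.002, 1.794]
wrist_force: [-1.0, 0.0, -1.2]
width: 0.0004
```

Call:
{"op": "play_rows", "data": {
  "rows": [
    [0,[0,0,0],[0,0,0]],
    [0,[0,0,0],[0,0,0]],
    [0,[0,0,0],[0,0,0]]
  ]
}}

```text
time: 22.07
tool_pos: [0.5539, -0.0139, 0.1132]
ee_rot: [3.139, 0.001, 1.794]
wrist_force: [-0.0, 0.9, 0.0]
width: 0.0002
```

Call:
{"op": "play_rows", "data": {
  "rows": [
    [0,[0.1,-1,0],[0,0,0]],
    [0,[0.3,-2,0.2],[0,0,0]],
    [0,[0.55,-3,0.5],[0,0,0]],
    [0,[0.75,-4,0.9],[0,0,0]],
    [0,[1,-5,1.3],[0,0,0]],
    [0,[1.2,-6,1.7],[0,0,0]],
    [0,[1.35,-6.6,1.8],[0,0,0]],
    [0,[1.35,-6.6,1.8],[0,0,0]]
  ]
}}

```text
time: 22.73
tool_pos: [0.5667, -0.081, 0.1298]
ee_rot: [3.141, 0.001, 1.793]
wrist_force: [-0.2, 0.8, 0.1]
width: 0.0009
```

Run:
```python
from h import *
o=get_obs();t=o["tool_pos"];print(t,o["wrist_force"])
print("s",t[:2]@[.2223,-.975],"n",t[:2]@[.975,.2223])
S=cam("side","i");a=S["pixels"]
cv2.imwrite("pics/v8.png",cv2.resize(a[150:250,245:345],(600,600),interpolation=2)[...,::-1])
```

```text
[ 0.56666885 -0.08095124  0.12984322] [-0.15066302  0.84878795  0.08680884]
s 0.20489794882594498 n 0.534506670890116
```

View pics/v8.png

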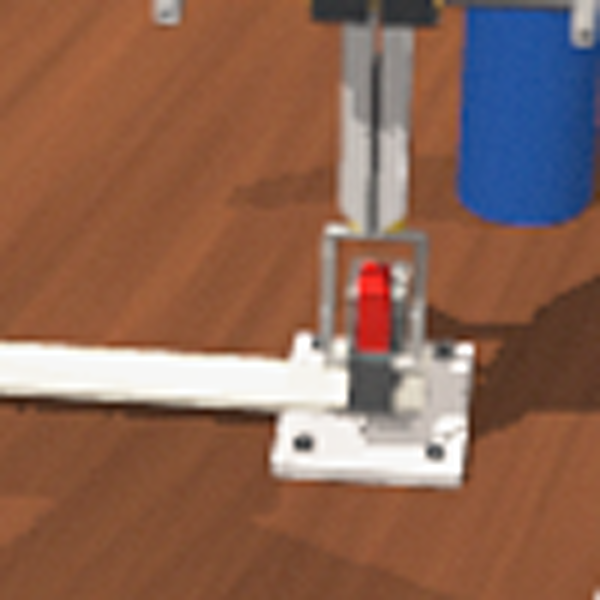

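The loop is upright with the tab ahead of the closed fingers (375,230). Carrying it over and down to about 0.45 rad.

Call:
{"op": "play_rows", "data": {
  "rows": [
    [0,[0.28,-1.1,0.5],[0,0,0]],
    [0,[0.6,-2.55,0.2],[0,0,0]],
    [0,[0.9,-3.9,-0.4],[0,0,0]],
    [0,[1.2,-5.1,-1.35],[0,0,0]],
    [0,[1.4,-6.1,-2.5],[0,0,0]],
    [0,[1.6,-6.9,-3.3],[0,0,0]],
    [0,[1.6,-6.9,-3.3],[0,0,0]],
    [0,[1.6,-6.9,-3.3],[0,0,0]]
  ]
}}

```text
time: 23.45
tool_pos: [0.5814, -0.1484, 0.0947]
ee_rot: [-3.139, -0.002, 1.794]
wrist_force: [-0.1, -0.1, 1.4]
width: 0.0004
```

Call:
{"op": "play_rows", "data": {
  "rows": [
    [0,[0,0,0],[0,0,0]],
    [0,[0,0,0],[0,0,0]],
    [0,[0,0,0],[0,0,0]]
  ]
}}

```text
time: 23.7
tool_pos: [0.5825, -0.1477, 0.0972]
ee_rot: [3.14, 0.001, 1.796]
wrist_force: [0.1, 1.3, 0.8]
width: 0.0004
```

Call:
{"op": "play_rows", "data": {
  "rows": [
    [0,[0.06,-0.25,-0.25],[0,0,0]],
    [0,[0.1,-0.45,-0.5],[0,0,0]],
    [0,[0.14,-0.6,-0.75],[0,0,0]],
    [0,[0.16,-0.7,-0.95],[0,0,0]],
    [0,[0.16,-0.7,-0.95],[0,0,0]],
    [0,[0.16,-0.7,-0.95],[0,0,0]]
  ]
}}

```text
time: 24.2
tool_pos: [0.5836, -0.1552, 0.0866]
ee_rot: [-3.141, -0.0, 1.795]
wrist_force: [-0.2, 0.6, 0.4]
width: 0.0004
```

Call:
{"op": "play_rows", "data": {
  "rows": [
    [0,[0.01,-0.04,-0.1],[0,0,0]],
    [0,[0.02,-0.08,-0.2],[0,0,0]],
    [0,[0.03,-0.1,-0.3],[0,0,0]],
    [0,[0.03,-0.1,-0.3],[0,0,0]],
    [0,[0.03,-0.1,-0.3],[0,0,0]]
  ]
}}

```text
time: 24.62
tool_pos: [0.5843, -0.1563, 0.0844]
ee_rot: [3.141, 0.001, 1.795]
wrist_force: [0.1, 1.1, 2.5]
width: 0.0004
```

Call:
{"op": "play_rows", "data": {
  "rows": [
    [0,[0,-0.02,-0.05],[0,0,0]],
    [0,[0.01,-0.03,-0.1],[0,0,0]],
    [0,[0.01,-0.03,-0.1],[0,0,0]],
    [0,[0.01,-0.03,-0.1],[0,0,0]]
  ]
}}

```text
time: 24.95
tool_pos: [0.5844, -0.1568, 0.0832]
ee_rot: [3.141, 0.001, 1.795]
wrist_force: [0.6, -0.9, 2.7]
width: 0.0006
```

Call:
{"op": "play_rows", "data": {
  "rows": [
    [0,[0,-0.02,-0.05],[0,0,0]],
    [0,[0.01,-0.03,-0.1],[0,0,0]],
    [0,[0.01,-0.03,-0.1],[0,0,0]],
    [0,[0.01,-0.03,-0.1],[0,0,0]]
  ]
}}

```text
time: 25.28
tool_pos: [0.5846, -0.1572, 0.0825]
ee_rot: [3.141, 0.001, 1.795]
wrist_force: [-1.0, -2.1, 4.9]
width: 0.0001
```

Call:
{"op": "play_rows", "data": {
  "rows": [
    [0,[0,-0.01,-0.05],[0,0,0]],
    [0,[0,-0.02,-0.08],[0,0,0]],
    [0,[0,-0.02,-0.08],[0,0,0]],
    [0,[0,-0.02,-0.08],[0,0,0]]
  ]
}}

```text
time: 25.62
tool_pos: [0.5847, -0.1576, 0.0817]
ee_rot: [3.141, 0.002, 1.795]
wrist_force: [0.2, -2.2, 6.3]
width: 0.0004
```

Call:
{"op": "play_rows", "data": {
  "rows": [
    [0,[0,-0.01,-0.05],[0,0,0]],
    [0,[0,-0.02,-0.08],[0,0,0]],
    [0,[0,-0.02,-0.08],[0,0,0]],
    [0,[0,-0.02,-0.08],[0,0,0]]
  ]
}}

```text
time: 25.95
tool_pos: [0.5848, -0.1578, 0.0814]
ee_rot: [3.14, 0.002, 1.795]
wrist_force: [-1.2, -2.0, 7.3]
width: 0.0004
```

Call:
{"op": "play_rows", "data": {
  "rows": [
    [0,[0,0,-0.04],[0,0,0]],
    [0,[0,0,-0.06],[0,0,0]],
    [0,[0,0,-0.06],[0,0,0]],
    [0,[0,0,-0.06],[0,0,0]]
  ]
}}

```text
time: 26.28
tool_pos: [0.5849, -0.1579, 0.0812]
ee_rot: [3.14, 0.002, 1.795]
wrist_force: [-0.7, -0.8, 8.9]
width: 0.0002
```

Call:
{"op": "play_rows", "data": {
  "rows": [
    [0,[0.01,-0.05,0],[0,0,0]],
    [0,[0.02,-0.1,0],[0,0,0]],
    [0,[0.03,-0.15,0],[0,0,0]],
    [0,[0.03,-0.15,0],[0,0,0]],
    [0,[0.03,-0.15,0],[0,0,0]]
  ]
}}

```text
time: 26.7
tool_pos: [0.585, -0.1586, 0.0806]
ee_rot: [3.14, 0.0, 1.795]
wrist_force: [0.1, -0.6, 6.0]
width: 0.0002
```

Call:
{"op": "play_rows", "data": {
  "rows": [
    [0,[0.01,-0.04,-0.02],[0,0,0]],
    [0,[0.02,-0.08,-0.04],[0,0,0]],
    [0,[0.02,-0.1,-0.06],[0,0,0]],
    [0,[0.02,-0.1,-0.06],[0,0,0]]
  ]
}}

```text
time: 27.03
tool_pos: [0.5851, -0.1593, 0.0798]
ee_rot: [3.14, -0.0, 1.795]
wrist_force: [0.0, -1.0, 6.0]
width: 0.0005
```

Call:
{"op": "play_rows", "data": {
  "rows": [
    [0,[0,0,-0.03],[0,0,0]],
    [0,[0,0,-0.05],[0,0,0]],
    [0,[0,0,-0.05],[0,0,0]],
    [0,[0,0,-0.05],[0,0,0]]
  ]
}}

```text
time: 27.37
tool_pos: [0.5852, -0.1595, 0.0795]
ee_rot: [3.14, 0.0, 1.795]
wrist_force: [-0.1, 0.3, 6.2]
width: 0.0003
```

Call:
{"op": "play_rows", "data": {
  "rows": [
    [0,[0.01,-0.04,-0.03],[0,0,0]],
    [0,[0.02,-0.08,-0.06],[0,0,0]],
    [0,[0.02,-0.08,-0.06],[0,0,0]],
    [0,[0.02,-0.08,-0.06],[0,0,0]]
  ]
}}

```text
time: 27.7
tool_pos: [0.5853, -0.1601, 0.0786]
ee_rot: [3.14, -0.0, 1.795]
wrist_force: [0.5, -0.4, 5.5]
width: 0.0002
```

Call:
{"op": "play_rows", "data": {
  "rows": [
    [0,[0,-0.02,-0.03],[0,0,0]],
    [0,[0,-0.03,-0.06],[0,0,0]],
    [0,[0,-0.03,-0.06],[0,0,0]],
    [0,[0,-0.03,-0.06],[0,0,0]]
  ]
}}

```text
time: 28.03
tool_pos: [0.5853, -0.1605, 0.0777]
ee_rot: [3.141, -0.0, 1.795]
wrist_force: [0.2, -0.0, 5.7]
width: 0.0007
```

Call:
{"op": "play_rows", "data": {
  "rows": [
    [0,[0,-0.01,-0.03],[0,0,0]],
    [0,[0,-0.02,-0.07],[0,0,0]],
    [0,[0,-0.02,-0.07],[0,0,0]],
    [0,[0,-0.02,-0.07],[0,0,0]]
  ]
}}

```text
time: 28.37
tool_pos: [0.5852, -0.1608, 0.0767]
ee_rot: [3.141, -0.0, 1.795]
wrist_force: [1.3, 0.5, 4.5]
width: 0.0001
```

Call:
{"op": "play_rows", "data": {
  "rows": [
    [0,[0,-0.01,-0.03],[0,0,0]],
    [0,[0,-0.02,-0.07],[0,0,0]],
    [0,[0,-0.02,-0.07],[0,0,0]],
    [0,[0,-0.02,-0.07],[0,0,0]]
  ]
}}

```text
time: 28.7
tool_pos: [0.5849, -0.1611, 0.0757]
ee_rot: [-3.142, -0.0, 1.795]
wrist_force: [0.1, -0.3, 3.0]
width: 0.0003
```

Force is falling, so the wire is passing the lip.

Call:
{"op": "play_rows", "data": {
  "rows": [
    [0,[0,0,-0.04],[0,0,0]],
    [0,[0,0,-0.08],[0,0,0]],
    [0,[0,0,-0.1],[0,0,0]],
    [0,[0,0,-0.1],[0,0,0]]
  ]
}}

```text
time: 29.03
tool_pos: [0.5848, -0.1612, 0.0747]
ee_rot: [-3.141, -0.0, 1.795]
wrist_force: [1.3, -1.1, 2.4]
width: 0.0004
```

Call:
{"op": "play_rows", "data": {
  "rows": [
    [0,[0,0,-0.05],[0,0,0]],
    [0,[0,0,-0.1],[0,0,0]],
    [0,[0,0,-0.15],[0,0,0]],
    [0,[0,0,-0.15],[0,0,0]]
  ]
}}

```text
time: 29.37
tool_pos: [0.5846, -0.161, 0.0729]
ee_rot: [-3.141, -0.001, 1.795]
wrist_force: [0.5, 0.6, 1.7]
width: 0.0007
```

Call:
{"op": "play_rows", "data": {
  "rows": [
    [0,[0,0,-0.05],[0,0,0]],
    [0,[0,0,-0.1],[0,0,0]],
    [0,[0,0,-0.15],[0,0,0]],
    [0,[0,0,-0.2],[0,0,0]],
    [0,[0,0,-0.2],[0,0,0]]
  ]
}}

```text
time: 29.78
tool_pos: [0.5843, -0.1607, 0.0707]
ee_rot: [-3.14, -0.001, 1.795]
wrist_force: [-0.1, -0.1, -0.4]
width: 0.0005
```

Call:
{"op": "play_rows", "data": {
  "rows": [
    [0,[0,0,-0.05],[0,0,0]],
    [0,[0,0,-0.1],[0,0,0]],
    [0,[0,0,-0.15],[0,0,0]],
    [0,[0,0,-0.15],[0,0,0]]
  ]
}}

```text
time: 30.12
tool_pos: [0.5847, -0.161, 0.0698]
ee_rot: [-3.141, -0.0, 1.795]
wrist_force: [-0.9, -0.1, 0.2]
width: 0.0007
```

Call:
{"op": "play_rows", "data": {
  "rows": [
    [0,[0,0,0.3],[0,0,0]],
    [0,[0,0,1],[0,0,0]],
    [0,[0,0,4],[0,0,0]],
    [0,[0,0,7],[0,0,0]],
    [0,[-1,1,10],[0,0,0]],
    [0,[-4,1,11],[0,0,0]],
    [0,[-8,1,11],[0,0,0]],
    [0,[-11,1,11],[0,0,0]]
  ]
}}

```text
time: 30.78
tool_pos: [0.474, -0.1513, 0.1824]
ee_rot: [3.139, 0.003, 1.795]
wrist_force: [0.9, -0.7, 0.7]
width: 0.0005
```

Call:
{"op": "play_rows", "data": {
  "rows": [
    [0,[-4,0,0],[0,0,0]],
    [0,[-8,0,0],[0,0,0]],
    [0,[-12,0,0],[0,0,0]],
    [0,[-12,0,0],[0,0,0]],
    [0,[-12,0,0],[0,0,0]]
  ]
}}

```text
time: 31.2
tool_pos: [0.3541, -0.1513, 0.1811]
ee_rot: [3.139, 0.002, 1.793]
wrist_force: [0.1, 0.2, 0.7]
width: 0.0
```

Run:
```python
from h import *
o=get_obs();print(o["time"],o["tool_pos"],o["wrist_force"])
T=cam("top","jt");S=cam("side","js")
b=np.hstack([cv2.resize(T["pixels"][190:250,270:330],(400,400),interpolation=2),cv2.resize(S["pixels"][180:240,275:335],(400,400),interpolation=2)])
cv2.imwrite("pics/v9.png",b[...,::-1])
```

```text
31.2 [ 0.35414668 -0.15126926  0.18114935] [0.10156085 0.15132781 0.69844538]
```

View pics/v9.png

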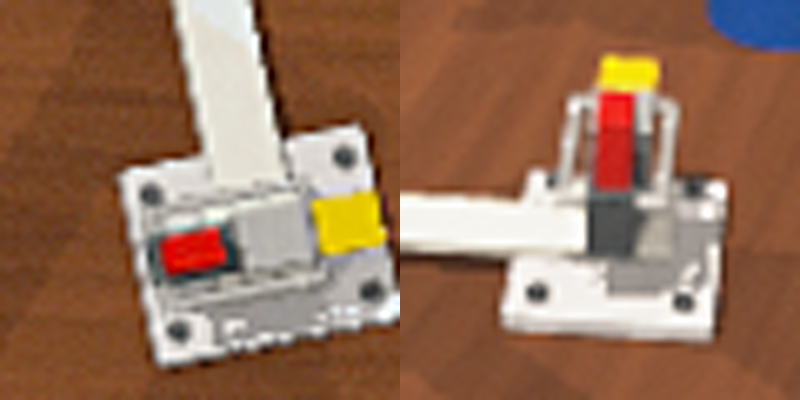

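The top view shows the yellow tab beyond the stud (348,222), the head against the stud (238,250) and the legs straddling it. The side view agrees. One numeric check of the loop angle, then hand in.

Run:
```python
from h import *
T=cam("top");S=cam("side")
d=np.array([.2223,-.975])
def cen(s,c):
    m=hsvmask(s,c).astype(np.uint8);m[:180]=0;m[260:]=0;m[:,:250]=0;m[:,345:]=0;return np.argwhere(m).mean(0)[::-1]
for c,z0 in(("yel",.065),("red",.0945)):
    a,b=cen(T,c),cen(S,c)
    r=least_squares(lambda P:np.r_[proj(T,[P])[0]-a,proj(S,[P])[0]-b],[.57,-.12,.07]);print(c,r.x.round(4),"s",(r.x[:2]@d).round(4),r.fun.round(2),a,b)
H=.2139
for th in(0,.1,.2,.3): print(th,"tab side px",proj(S,[[*((H+.074*np.cos(th))*d+.535*np.array([.975,.2223])),.0606+.074*np.sin(th)+.0025]]).round(1),"top",proj(T,[[*((H+.074*np.cos(th))*d+.535*np.array([.975,.2223])),.0606+.074*np.sin(th)+.0025]]).round(1))
```

```text
yel [ 0.5857 -0.1607  0.0717] s 0.2869 [ 0.15  0.6  -0.63 -0.04] [321.87179487 223.01282051] [308.76470588 190.64705882]
red [ 0.5724 -0.1016  0.0791] s 0.2263 [ 0.16  0.65 -0.66 -0.04] [298.59090909 227.40909091] [306.93939394 200.34848485]
0 tab side px [[308.2 193.3]] top [[322.  223.8]]
0.1 tab side px [[308.2 190.9]] top [[322.2 223.7]]
0.2 tab side px [[308.3 188.7]] top [[322.1 223.6]]
0.3 tab side px [[308.3 186.6]] top [[321.8 223.6]]
```

```bash
python3 -c "
from bench import *
print(close_job())"
```

```text
the job is handed in; nothing more can be done
None
```

The drying rail is locked: the pin is through the stud, its head is flush, and the loop is snapped under the lip. I handed the job in at about 31 s of the allowed 72 s, with the arm clear.

- **Finding the hole:** I lifted the pin and touched the stud's top, then its side, with the pin's head. That put the hole centre at about 50.6 mm. The lateral position from touch agreed with the cameras.
- **Inserting the pin:** it slid in with no reading above the sensor noise. It came up against the stud at about 4 N, within 0.2 mm of where I expected it.
- **Closing the loop:** I let the pin go, swung the loop over with closed fingers and pressed the tab down. The push peaked at 8.9 N, a little over the 2 to 8 N given. By your factor of four that is roughly 36 N on the pin, under the 40 N limit but close. Easing the tip outward brought it down to 6 N, and the force then fell to about zero as the loop passed the lip.
- **Last checks:** both cameras show the loop closed at about 0.11 rad (limit 0.2) and still there after I let go. The head measures flush to about 0.4 mm, within what the cameras can resolve. I never touched the container, spray bottle, scoop or dish, but did not re-measure where they stand.

No check failed. One intermediate camera estimate of the stud's lateral position was ambiguous by about 2 mm, and the side touch settled it.

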